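Fit the next cladding board

TASK

Fit the loose cladding board to the part-built counter front: angle its tongue into the groove of the board already fixed, slide it along until its end is up against the corner post, and lower it until it lies flat on the battens with the joint closed and locked. Keep the joint under light hand pressure only, do not force it or let the board drop, leave the tools, the tray and the food box where they are, and let go at the end.

Things in the scene. Friction and masses are not known exactly. Their poses are not given: they have to be found in the camera images.
- panel: Part-built counter front, held fast (sizes in mm): a fixed pine board on two battens 20 high, corner post 22 thick and 62 high across their +y ends. Origin: on the table below joint_line. x: from the fixed board over the bare battens, where the new board goes; y: along the joint to the post; z up. Battens reach x=145 and are 38 wide, centred at y=-80 and 80 mm.
- board: Loose pine cladding board, 240 long, about 0.4 kg, lying ribs up. Web 20 thick, covers 116 across, plus an 11 mm tongue at -x and a 24.5 mm lower lip at +x. Two ribs 26 wide, 22 high run along y at x=-28 and x=30 mm, 32 mm channel between. Origin: centre of the 116 mm width, underside, mid-length. x: from tongue to outer edge; y: length; z: up, rib side.
- joint_line (a point): Reference point of the frame, mid-length, 40 above the table, level with the fixed board's top web; axes as panel. That board was set by eye: its joint edge lies between 3 and 12 mm short of this point (towards -x), parallel to y. Below: upper lip 6.5 thick, groove 8.5 high, 14 deep, floor 25 above the table. Lower lip runs out 24.5 mm from the edge; at 17 to 19 mm it steps up to a ridge 4 high, which bars a flat board.
- post_face (a point): Point on the corner post's inner face (the side facing -y, upright), 58 mm in x beyond joint_line, 40 above the table; axes as panel. board_end comes up to this face (same y) when the board is home.
- shoulder (a point): Top corner of the loose board's tongue edge, mid-length, 20 above its underside; axes as board. It meets the fixed board's top corner when home. Tilted 15 to 25 deg, outer edge up, the tongue enters until these corners touch; the board then turns down about this corner, joint kept closed. Locked, it has about 1.4 mm of play. More than about 30 N bruises the joint.
- tongue_nose (a point): Tip of the loose board's tongue, mid-length, 11 mm out from the shoulder, 8.5 below it; axes as board. Tongue 3 thick at the tip, 7 at the root, bevelled below. Behind it a heel reaches 16 mm inward from the shoulder, 14 below it, then a notch for the ridge: lowered flat with the joint closed the heel drops in front of the ridge; with a gap over about 1 mm it lands on the ridge and the board stays up some 6 deg.
- outer_rib (a point): Top of the loose board's outer rib (the one farther from the tongue), mid-length, 42 above the underside; a good place to hold it. Rib 26 wide in x, 22 high; axes as board.
- board_end (a point): Middle of the loose board's +y end face, level with the top of the web, 120 mm from mid-length; axes as board.
- food_box: Closed white takeaway box, 152 x 142 x 69, origin under its centre; leave alone.
- hammer: Hammer lying on the table; leave alone.
- screwdriver: Screwdriver lying on the table; leave alone.
- screw_tray: Small grey open tray, 110 x 80 x 35, origin under its centre; leave alone.

How it is judged:
On the way:
1. the tongue is in the joint, past the ridge, while the board is still angled (8 to 34 degrees) (x of tongue_nose in the frame of joint_line between -0.03 and -0.006 m and z of tongue_nose in the frame of joint_line between -0.0155 and -0.005 m and angle between the z axis of board and the z axis of panel, either way round between 0.14 and 0.6 rad), for 0.2 s.
At the end, for the whole second after the job is handed in: The board lies flat on the battens (within 1.1 degrees), its shoulder flush within 2 mm in height and 1 to 14.5 mm short of joint_line (so locked), its end within 3 mm of the corner post, released and at rest (x of shoulder in the frame of joint_line between -0.0145 and -0.001 m and z of shoulder in the frame of joint_line between -0.002 and 0.002 m and y of board_end in the frame of post_face between -0.003 and 0.002 m and angle between the z axis of board and the z axis of panel, either way round below 0.02 rad and angle between the y axis of board and the y axis of panel, either way round below 0.02 rad and linear speed of board below 0.01 m/s and contact force between the fingers and board below 0.05 N); the robot touches nothing.
It fails at once if the joint is forced or the board dropped: more than 35 N between the board and the counter front (contact force between board and panel above 35 N).
It fails at once if the food box is moved by more than 20 mm (distance of food_box from where it was at the start of the episode above 0.02 m).
It fails at once if the hammer is moved by more than 20 mm (distance of hammer from where it was at the start of the episode above 0.02 m).
It fails at once if the screwdriver is moved by more than 20 mm (distance of screwdriver from where it was at the start of the episode above 0.02 m).
It fails at once if the screw tray is moved by more than 20 mm (distance of screw_tray from where it was at the start of the episode above 0.02 m).
It also fails if it takes over 72 s, if anything falls off the work surface, if the arm or the gripper's body presses on something with over 40 N, if the wrist force passes 120 N, or if a joint passes its speed limit or range.

ROBOT

A 6-joint arm with a two-finger parallel gripper is mounted at the origin on the work surface. World frame = base frame: x ahead of the robot, y to its left, z up, the work surface at z = 0. Lengths are in m, angles in rad, forces in N, time in s.
With the tool pointing down it reaches from about 0.325 to 0.85 m from the base axis. Payload 4.4 kg.
Tool frame: the origin (TCP) lies midway between the tips of the shut fingers; the grasp point (between the pads) lies 19 mm behind it; z points along the fingers, y is the direction in which the jaws open and shut (so a half turn about z gives the same grasp; the last joint's range is limited). The gripper opens to 94 mm and grips with 3 to 60 N. Pads are 16 mm wide; open, the fingers measure 119 mm over their backs; the gripper's body (75 mm by 177 mm) begins 78 mm behind the grasp point.
Start: joints at [-1.494, 0.207, 1.542, -0, 1.393, -0.15], TCP at [0.129, -0.56, 0.205] pointing down, gripper open.
Joint ranges: [-2.73, 2.73], [-0.86, 2.22], [0.23, 2.46], [-1.11, 4.25], [0.08, 2.63], [-2.82, 2.82]. Speed limits (rad/s): [2.79, 2.79, 3.14, 3.14, 3.14, 3.14].

INTERFACE

Orientations are given as [roll, pitch, yaw] about the fixed x, y, z axes, in that order (R = Rz(yaw) Ry(pitch) Rx(roll)).
In Python, from workcell import status, viewer, order gives the robot as it stands.
- The arm moves only by the tool move_arm, never from a script. Its argument "steps" is text: rows parted by semicolons, each of 7 numbers parted by spaces: the opening, from 0 (shut) to 1 (fully open), then the shift along the world's x, y, z in cm, then the turn, a rotation vector about the world's x, y, z in rad. In form: claw tx ty tz wx wy wz; .... A call has 1 to 12 rows; each row shifts and turns the commanded pose from where the row before left it; what a row does not reach is not made up. A row lasts 1/8 s, in which the tool goes at most 62.5 mm and 10.7 degrees, less where a joint would pass 70% of its speed; a pose out of reach is approached as far as the arm can. A call is refused whole if a number of a shift passes 6.25 or a number of a turn 0.188, either way. A call with a gripper value outside its range is refused whole. The fingers move at their own pace and stop on an object; "newtons" is the grip in N (left out, the last holds). Time passes only in rows, so rows that do not move let the fingers close. It gives the time, the measured TCP pose, the force and the opening at its end, in the units of the state.
- status.get_obs(): the state, without advancing time (a new reading comes with each control period).
- viewer.capture(name): name is "scene" or "top"; returns a dict with "img" (420x560x3 uint8, red, green, blue), "fovy" (degrees; the focal length in pixels is half the picture's height over the tangent of half this angle, whatever the lens; pixels are square), "cx", "cy" (the principal point, pixels), "dist_coeffs" ([k1, k2, p1, p2, k3] as OpenCV has them; the pictures are not rectified), "pose" (4x4, takes a point from camera to world coordinates). Camera axes: x right, y up, looking along -z (the intrinsics and any distortion apply to the point x, -y, -z); pixel columns grow to the right and rows downward; lengths in m; the calibration is good to about 2 mm. A picture is of the moment at which its call begins. There is no depth.
- order.finish_job(): hands the job in, once; it reports no verdict.
The state is a dict: "t": time; "q": joint angles; "dq": joint speeds; "tau": joint torques, N m; "tool_pos": TCP position; "eef_rot": TCP orientation; "contact_force": force on the tool from outside, world axes, zero at the start; "moment": the same for the moment, N m; "width": finger opening in m.
Only numpy, scipy, OpenCV 4.12 (cv2) and the standard library are available. Lean on these libraries where they do the work, as an engineer would, in place of code of your own. Each camera call takes 0.05 s, during which the arm holds its last target. There are 200 camera calls.

## Working session

There is one attempt and no reset: what is moved stays moved. The work goes in short steps, Python scripts to look and compute and a tool call to move; the robot and the scene stay as the last step left them, time stands still between calls to the robot, and variables do not carry over. Pictures are saved under pics/ and viewed, about 8 in all and at most 12, crops included, and the job is handed in when it is done.

Besides the shell and the picture viewer there is one more tool, called after "Request:" as name(argument=value, ...) on one line, values as JSON. move_arm: Moves the arm, as the interface text tells. Its arguments: {"type":"object","properties":{"steps":{"type":"string"},"newtons":{"type":"number"}},"required":["steps"]}

```bash
mkdir -p pics; ls; python3 - <<'E'
from workcell import status, viewer
import cv2
print(status.get_obs())
for n in ("scene","top"):
    c=viewer.capture(n); cv2.imwrite(f"pics/{n}0.png",cv2.cvtColor(cv2.resize(c["img"],None,fx=1.42,fy=1.42,interpolation=cv2.INTER_CUBIC),cv2.COLOR_RGB2BGR))
    cv2.imwrite(f"pics/{n}0_raw.png",cv2.cvtColor(c["img"],cv2.COLOR_RGB2BGR))
    print(n,c["fovy"],c["cx"],c["cy"],c["dist_coeffs"],c["pose"].tolist() if hasattr(c["pose"],"tolist") else c["pose"])
E
```

```text
pics
{'t': 0.0, 'q': array([-1.49450189e+00,  2.07411296e-01,  1.54295340e+00, -1.03645027e-05,
        1.39350143e+00, -1.50472131e-01]), 'dq': array([-0.00137464,  0.00064943, -0.00022107, -0.00227954, -0.00043468,
       -0.00083804]), 'tau': array([ 1.71187701e-03, -3.70873761e+01, -2.81417835e+01,  6.98499335e-02,
        3.59845965e-02, -1.61569465e-04]), 'tool_pos': array([ 0.12921458, -0.55945863,  0.20429603]), 'eef_rot': array([-3.13934334e+00, -3.30721747e-04,  2.26768034e-01]), 'contact_force': array([-0.19346108,  0.05002985, -0.10312788]), 'moment': array([ 0.02362612, -0.00571738, -0.02977179]), 'width': 0.09400784686989423}
scene 53.44003339916093 278.4694620481559 207.73267517232966 [-0.10850197  0.          0.          0.          0.        ] [[-0.2283745099849881, -0.7415082087106809, 0.6308808600708967, 1.3058376388578237], [0.9733846264031577, -0.16114563858895956, 0.16295536887670145, 0.19102734024458032], [-0.019169044605874416, 0.6513045828016522, 0.7585742469596923, 0.9492019183959112], [0.0, 0.0, 0.0, 1.0]]
top 54.58130204340644 282.04414895211534 206.14865811436843 [-0.10862154  0.          0.          0.          0.        ] [[0.02713165745064052, 0.987775564712413, -0.15350344270098562, 0.39736330736645015], [-0.9993968418312922, 0.023473845143802033, -0.025591622297228788, -0.018441665932219194], [-0.02167546312354853, 0.15410519897537028, 0.9878166641371976, 1.2000100845260768], [0.0, 0.0, 0.0, 1.0]]
```

View pics/scene0.png

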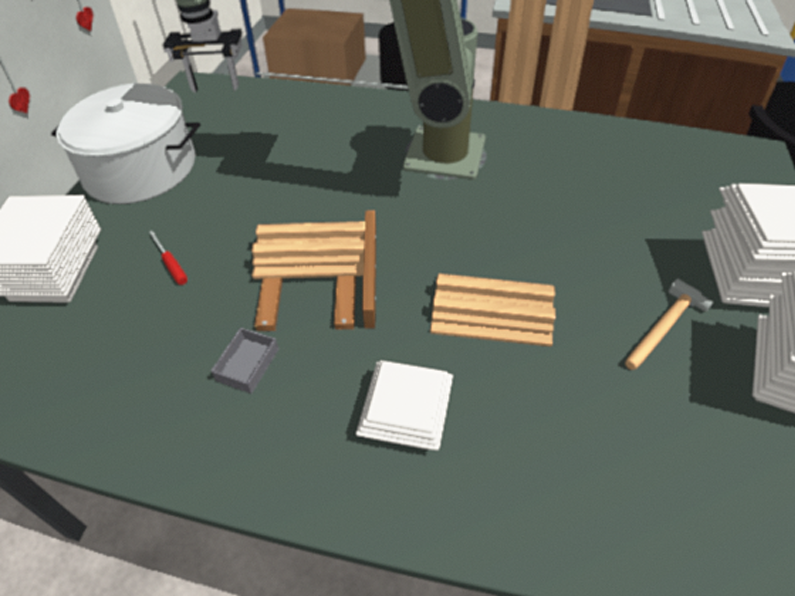

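View pics/top0.png

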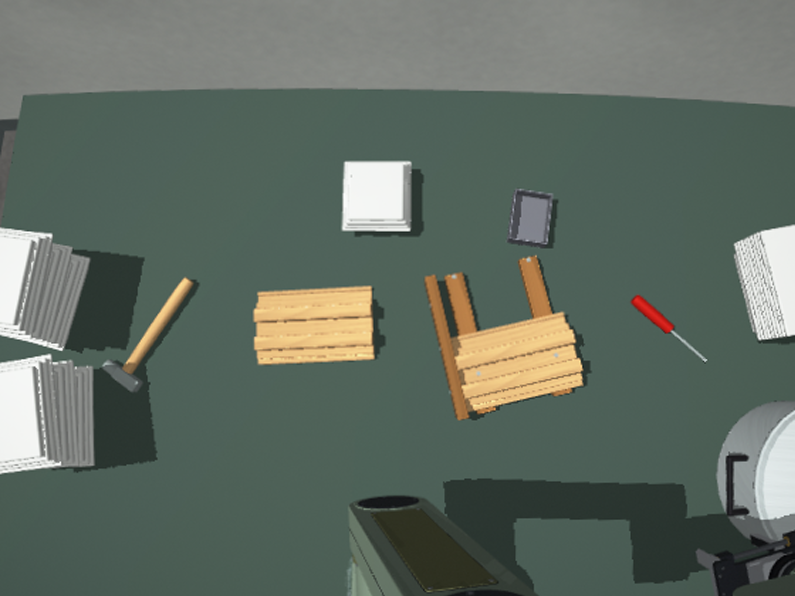

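```bash
python3 - <<'E'
import cv2
a=cv2.imread("pics/top0_raw.png")[195:265,170:275]; b=cv2.imread("pics/top0_raw.png")[170:300,290:420]
cv2.imwrite("pics/c1.png",cv2.resize(a,None,fx=7.5,fy=7.5,interpolation=cv2.INTER_CUBIC))
cv2.imwrite("pics/c2.png",cv2.resize(b,None,fx=4.6,fy=4.6,interpolation=cv2.INTER_CUBIC))
c=cv2.imread("pics/scene0_raw.png")[185:245,295:400]
cv2.imwrite("pics/c3.png",cv2.resize(c,None,fx=7.5,fy=7.5,interpolation=cv2.INTER_CUBIC))
E
```

```text
(no output)
```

View pics/c1.png

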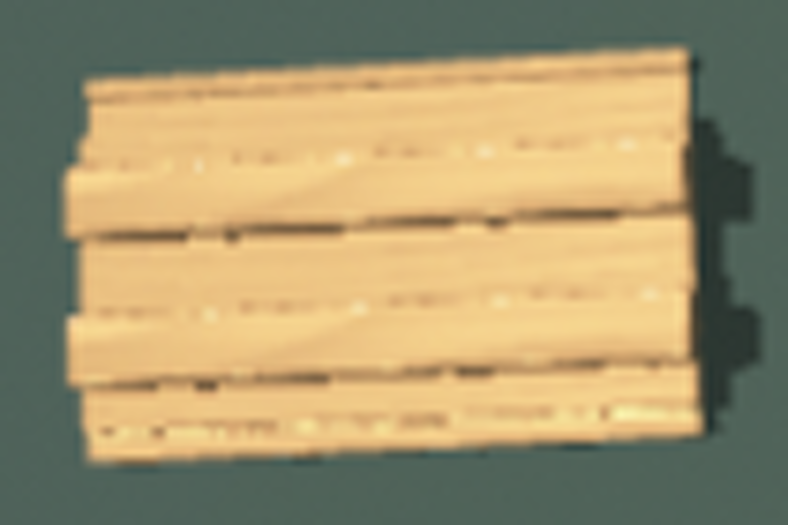

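View pics/c2.png

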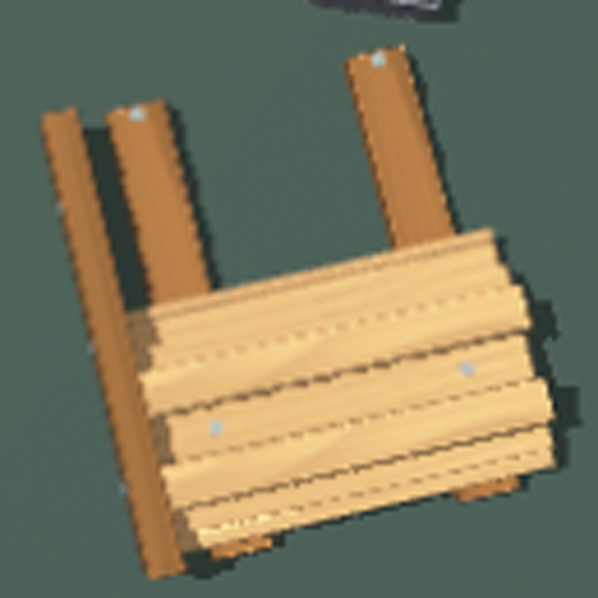

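View pics/c3.png

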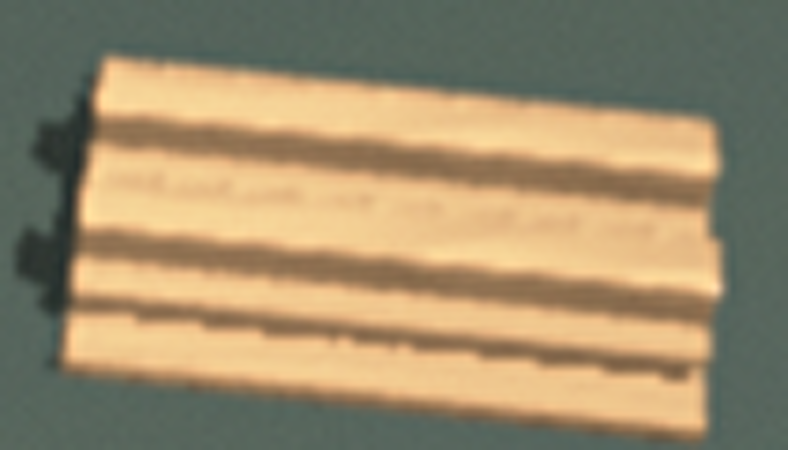

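```bash
cat > h.py <<'E'
import numpy as np, cv2
from scipy.optimize import least_squares
from scipy.spatial.transform import Rotation as R
F=np.diag([1.,-1,-1])
CAM={"scene":(53.44003339916093,278.4694620481559,207.73267517232966,-0.10850197,[[-0.2283745099849881,-0.7415082087106809,0.6308808600708967,1.3058376388578237],[0.9733846264031577,-0.16114563858895956,0.16295536887670145,0.19102734024458032],[-0.019169044605874416,0.6513045828016522,0.7585742469596923,0.9492019183959112]]),
"top":(54.58130204340644,282.04414895211534,206.14865811436843,-0.10862154,[[0.02713165745064052,0.987775564712413,-0.15350344270098562,0.39736330736645015],[-0.9993968418312922,0.023473845143802033,-0.025591622297228788,-0.018441665932219194],[-0.02167546312354853,0.15410519897537028,0.9878166641371976,1.2000100845260768]])}
def proj(cam,P):
    fy,cx,cy,k,T=CAM[cam]; T=np.array(T); f=210/np.tan(np.radians(fy)/2)
    Rw=F@T[:,:3].T; t=-Rw@T[:,3]
    return cv2.projectPoints(np.asarray(P,float).reshape(-1,1,3),cv2.Rodrigues(Rw)[0],t,np.array([[f,0,cx],[0,f,cy],[0,0,1]]),np.array([k,0,0,0,0]))[0][:,0]
def place(p,x,y,yaw,z=0):
    p=np.asarray(p,float)*1e-3; c,s=np.cos(yaw),np.sin(yaw)
    return np.c_[x+c*p[:,0]-s*p[:,1],y+s*p[:,0]+c*p[:,1],p[:,2]+z]
def raw(px,sc,off): return (np.asarray(px,float)+.5)/sc-.5+np.array(off)
E
cat > fit.py <<'E'
from h import *
bt=np.array([(87,78,82.5,120,9),(688,48,82.5,-120,9),(65,168,43,120,42),(66,236,17,120,42),(690,212,17,-120,42),(68,315,-15,120,42),(69,385,-41,120,42),(692,362,-41,-120,42),(88,463,-69,120,13),(705,435,-69,-120,13)],float)
bs=np.array([(62,370,82.5,-120,0),(703,440,82.5,120,0),(720,295,43,120,42),(82,232,43,-120,42),(103,57,-41,-120,42),(718,120,-41,120,42),(718,178,-15,120,42),(95,118,-15,-120,42)],float)
def fb(p,use="ts"):
    o=[]
    if "t" in use:o.append(proj("top",place(bt[:,2:],*p))-raw(bt[:,:2],7.5,(170,195)))
    if "s" in use:o.append(proj("scene",place(bs[:,2:],*p))-raw(bs[:,:2],7.5,(295,185)))
    return np.vstack(o).ravel()
for u in ("t","s","ts"):
    r=least_squares(fb,[.42,.2,0],args=(u,),loss="soft_l1"); print("board",u,r.x.round(4)); 
print(r.fun.reshape(-1,2).round(1).tolist()); board=r.x
def pp(v):
    x,y,w,e,yp,x1,x2,yl=v; b=-e-58
    return place([(145,99,20),(145,61,20),(145,-61,20),(145,-99,20),(24.5-e,-120,29),
     (b+43,-120,62),(b+17,-120,62),(b-15,-120,62),(b-41,-120,62),(b-69,-120,33),
     (b+43,yl,62),(b+17,yl,62),(b-15,yl,62),(b-41,yl,62),
     (x1,yp,62),(x2,yp,62),(x1,yp+22,62),(x2,yp+22,62)],x,y,w)
pt=[(107,115),(165,100),(345,60),(405,45),(492,230),(525,287),(530,325),(548,378),(552,425),(552,465),(140,372),(145,412),(162,465),(165,505),(75,108),(185,570),(42,115),(148,578)]
r=least_squares(lambda v:(proj("top",pp(v))-raw(pt,4.6,(290,170))).ravel(),[.4,-.12,.2,8,120,145,-145,118],loss="soft_l1",x_scale=[.01,.01,.1,1,1,10,10,1])
print("panel",r.x.round(4)); print((proj("top",pp(r.x))-raw(pt,4.6,(290,170))).round(1).tolist())
np.save("fit.npy",np.r_[board,r.x])
out=[]
for cam,(x0,y0,x1,y1) in (("top",(165,165,425,305)),("scene",(170,140,400,250))):
    s=3; im=cv2.resize(cv2.imread(f"pics/{cam}0_raw.png")[y0:y1,x0:x1],None,fx=s,fy=s,interpolation=cv2.INTER_CUBIC)
    for P,c in ((pp(r.x),(255,0,255)),(place(bt[:,2:],*board),(255,0,0))):
        for q in proj(cam,P): cv2.circle(im,tuple(int(round(k)) for k in (q-[x0,y0]+.5)*s),2,c,-1)
    out.append(cv2.copyMakeBorder(im,0,0,0,800-im.shape[1],cv2.BORDER_CONSTANT))
cv2.imwrite("pics/ov.png",np.vstack(out)[:600*2])
print(np.vstack(out).shape)
E
python3 fit.py
```

```text
board t [0.5039 0.1887 0.0699]
board s [0.5078 0.1916 0.0791]
board ts [0.505  0.1901 0.0741]
[[-0.2, 0.1], [-0.7, 0.1], [-0.2, -0.2], [-0.2, -0.4], [-0.9, -1.2], [-0.4, 0.1], [-0.4, -0.2], [-0.4, -1.0], [-0.1, -0.5], [-1.0, -0.4], [-0.2, -0.3], [-0.6, -0.2], [-0.3, -1.1], [-0.8, -1.9], [-0.4, -0.2], [-0.6, -0.1], [-0.4, -1.2], [-0.3, -1.8]]
panel [   0.5019   -0.2087    0.2423    6.5503  120.4643  144.945  -143.0215
  120.5576]
[[0.0, -0.6], [-0.0, -0.0], [0.8, -0.1], [0.1, 0.5], [-0.4, -0.2], [-1.0, -0.4], [0.2, 0.4], [-0.9, -0.0], [0.6, -1.1], [0.1, 0.0], [-0.5, -0.1], [0.5, 0.4], [-0.6, 0.2], [0.9, 0.8], [0.4, -0.1], [-0.3, 0.0], [0.0, 0.0], [-0.1, 0.1]]
(750, 800, 3)
```

Request:
move_arm(steps="0.47 2.4 4.4 -0.2 0 0 0.118; 0.47 2.4 4.4 -0.2 0 0 0.118; 0.47 2.4 4.4 -0.2 0 0 0.118; 0.47 2.4 4.4 -0.2 0 0 0.118; 0.47 2.4 4.4 -0.2 0 0 0.118; 0.47 2.4 4.4 -0.2 0 0 0.118; 0.47 2.4 4.4 -0.2 0 0 0.118; 0.47 2.4 4.4 -0.2 0 0 0.118; 0.47 2.4 4.4 -0.2 0 0 0.118; 0.47 2.4 4.4 -0.2 0 0 0.118; 0.47 2.4 4.4 -0.2 0 0 0.118; 0.47 2.4 4.4 -0.2 0 0 0.118")

```text
t: 1.6
tool_pos: [0.4176, -0.0306, 0.1812]
eef_rot: [3.142, 0.0, 1.647]
contact_force: [-0.1, -0.4, 0.1]
width: 0.0444
```

View pics/ov.png

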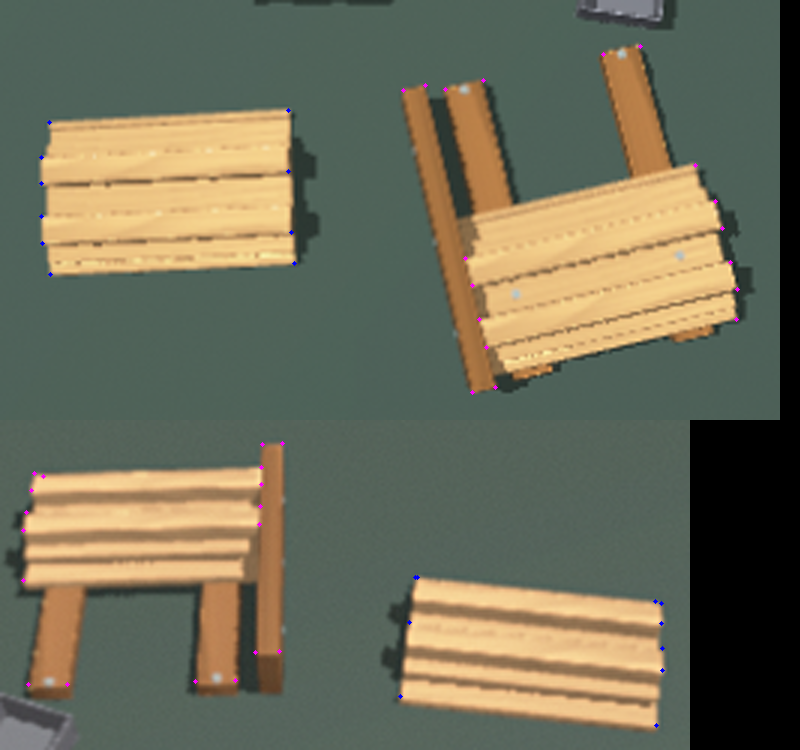

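Request:
move_arm(steps="0.47 2.35 4.46 -1.6 0 0 0; 0.47 2.35 4.46 -1.6 0 0 0; 0.47 2.35 4.46 -1.6 0 0 0; 0.47 2.35 4.46 -1.6 0 0 0; 0.47 2.34 4.46 -1.6 0 0 0; 0.47 0 0 -2 0 0 0; 0.47 0 0 -2 0 0 0; 0.47 0 0 -2 0 0 0; 0.47 0 0 -1 0 0 0; 0.47 0 0 -0.6 0 0 0; 0.47 0 0 0 0 0 0")

```text
t: 2.98
tool_pos: [0.5347, 0.1907, 0.0254]
eef_rot: [-3.141, 0.0, 1.643]
contact_force: [-0.0, -0.3, 0.1]
width: 0.0444
```

```bash
cat > pic.py <<'E'
import sys; from h import *
from workcell import viewer,status
def snap(name,boxes,out,s):
    o=[]
    for cam,(x0,y0,x1,y1) in boxes:
        im=cv2.cvtColor(viewer.capture(cam)["img"],cv2.COLOR_RGB2BGR); cv2.imwrite(f"pics/{name}_{cam}.png",im)
        o.append(cv2.resize(im[y0:y1,x0:x1],None,fx=s,fy=s,interpolation=cv2.INTER_CUBIC))
    w=max(i.shape[1] for i in o)
    cv2.imwrite(out,np.vstack([cv2.copyMakeBorder(i,0,0,0,w-i.shape[1],cv2.BORDER_CONSTANT) for i in o]))
E
python3 -c "
from pic import *
snap('g',[('scene',(290,160,410,250)),('top',(160,180,280,280))],'pics/g.png',3.1)
print(status.get_obs())"
```

```text
{'t': 3.075, 'q': array([1.90109826e-01, 4.01068767e-01, 1.69924537e+00, 5.66013199e-06,
       1.03985091e+00, 1.18206944e-01]), 'dq': array([ 4.56541226e-05, -5.60743918e-03, -3.22363551e-03, -4.06555579e-04,
        3.49773698e-04, -1.06274004e-03]), 'tau': array([ 6.66468302e-03, -3.93426955e+01, -2.24951023e+01,  6.47509005e-02,
        2.02719716e-02, -3.85711173e-04]), 'tool_pos': array([0.53535938, 0.19080442, 0.02618884]), 'eef_rot': array([ 3.14017559e+00, -1.73210894e-04,  1.64269647e+00]), 'contact_force': array([-0.64575719,  0.32539294, -0.23318387]), 'moment': array([-0.04922867, -0.08564787,  0.00774197]), 'width': 0.04424364264170511}
```

View pics/g.png

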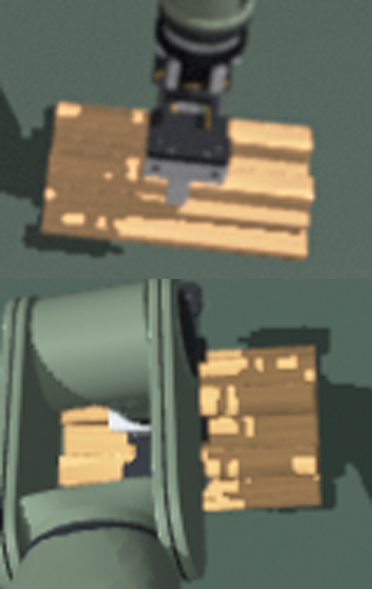

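Gripper straddles the outer rib around mid-length (finger at about (178,190) in the scene crop); no contact. Lower 3 mm and close.

Request:
move_arm(steps="0.47 0 0 -0.3 0 0 0; 0.2 0 0 0 0 0 0; 0.1 0 0 0 0 0 0; 0.1 0 0 0 0 0 0; 0.1 0 0 0 0 0 0; 0.1 0 0 0.5 0 0 0; 0.1 0 0 0.5 0 0 0; 0.1 0 0 1 0 0 0; 0.1 0 0 1 0 0 0; 0.1 0 0 0 0 0 0", newtons=50)

```text
t: 4.32
tool_pos: [0.5359, 0.191, 0.054]
eef_rot: [3.139, -0.0, 1.643]
contact_force: [0.3, -0.2, -3.9]
width: 0.0256
```

```bash
cat > plan.py <<'E'
from h import *
f=np.load("fit.npy"); PX,PY,PW,E,YP=f[3:8]
REL=np.array([88,-1.4,4.])   # shoulder->TCP in board frame, mm
def target(sx,cy,sz,th,W=None,rel=REL):
    """shoulder at panel (sx,cy,sz) mm, tilt th deg -> TCP world, R"""
    Rp=R.from_euler("z",PW if W is None else W)
    Rb=Rp*R.from_rotvec([0,-np.radians(th),0])
    p=R.from_euler("z",PW).apply(np.array([sx,cy,sz])*1e-3)+[PX,PY,0]+Rb.apply(rel*1e-3)
    return p,Rb*R.from_euler("z",np.pi/2)*R.from_euler("x",np.pi)
def now():
    from workcell import status
    s=status.get_obs(); return s["tool_pos"],R.from_euler("xyz",s["eef_rot"]),s
def delta(*a,**k):
    p,r=target(*a,**k); q,c,_=now()
    print("cm",((p-q)*100).round(2),"rotvec",(r*c.inv()).as_rotvec().round(3),"target",p.round(4))
def where(rel=REL):
    """board state in panel frame from tool pose"""
    q,c,s=now(); Rb=c*R.from_euler("x",-np.pi)*R.from_euler("z",-np.pi/2)
    sh=q-Rb.apply(rel*1e-3); Rp=R.from_euler("z",PW); d=Rp.inv().apply(sh-[PX,PY,0])*1e3
    e=(Rp.inv()*Rb).as_rotvec(degrees=True)
    print("shoulder",d.round(1),"rot deg",e.round(2),"F panel",Rp.inv().apply(s["contact_force"]).round(1),"M",Rp.inv().apply(s["moment"]).round(2),"t",s["t"],"w",round(s["width"],4))
E
python3 -c "
from plan import *
where(); delta(40,-20,110,0); delta(40,-20,110,20); print('ydir',-np.sin(PW),np.cos(PW))"
```

```text
shoulder [ 42.4 396.1  49.8] rot deg [ 0.01 -0.18 -9.76] F panel [ 0.3 -0.3 -3.9] M [-0.11 -0.14  0.  ] t 4.325 w 0.0256
cm [  9.54 -38.97   6.  ] rotvec [-0.001  0.003  0.17 ] target [ 0.6313 -0.1987  0.114 ]
cm [  8.89 -39.13   8.98] rotvec [ 0.054 -0.342  0.168] target [ 0.6248 -0.2003  0.1439]
ydir -0.23991763419392748 0.970793247196739
```

Request:
move_arm(steps="0.1 0 0 2 0 0 0; 0.1 0 -1 3 0 0 0; 0.1 0.5 -2 3 0 0 0.02; 0.1 1 -4 1 0 0 0.02; 0.1 1 -5 0 0 0 0.02; 0.1 1 -5 0 0 0 0.02; 0.1 1 -5 0 0 0 0.02; 0.1 1 -5 0 0 0 0.02; 0.1 1 -5 0 0 0 0.02; 0.1 1 -4 0 0 0 0.02; 0.1 1 -2 0 0 0 0.01; 0.1 0.4 -1.1 0 0 0 0")

```text
t: 5.82
tool_pos: [0.6236, -0.2014, 0.1419]
eef_rot: [-3.141, -0.001, 1.811]
contact_force: [0.3, 0.7, -3.7]
width: 0.0254
```

```bash
python3 -c "
from plan import *
where(); delta(40,-20,110,20)"
```

```text
shoulder [ 31.9 -20.6 137.9] rot deg [ 0.04  0.03 -0.1 ] F panel [ 0.5  0.6 -3.7] M [ 0.01 -0.23  0.  ] t 5.825 w 0.0254
cm [0.12 0.11 0.2 ] rotvec [ 0.083 -0.34   0.002] target [ 0.6248 -0.2003  0.1439]
```

Request:
move_arm(steps="0.1 0 0 0 0.021 -0.085 0; 0.1 0 0 0 0.021 -0.085 0; 0.1 0 0 0 0.021 -0.085 0; 0.1 0 0 0 0.021 -0.085 0; 0.1 -0.5 -0.1 -1 0 0 0; 0.1 -1 -0.2 -1.5 0 0 0; 0.1 -0.8 -0.2 -1.5 0 0 0; 0.1 -0.4 0 -1 0 0 0; 0.1 0 0 0 0 0 0")

```text
t: 6.95
tool_pos: [0.5956, -0.2045, 0.0906]
eef_rot: [2.794, -0.003, 1.813]
contact_force: [0.4, 0.4, -5.2]
width: 0.0259
```

```bash
python3 -c "
from plan import *
where(); delta(9,-20,60,20)
from pic import *
snap('a',[('scene',(160,130,300,250)),('top',(280,165,430,300))],'pics/a.png',2.3)
im=[cv2.resize(cv2.imread(f'pics/a_{c}.png')[b[1]:b[3],b[0]:b[2]],(400,400*(b[3]-b[1])//(b[2]-b[0])),interpolation=cv2.INTER_CUBIC)[:340] for c,b in (('scene',(165,130,285,232)),('top',(290,170,420,281)))]
print([i.shape for i in im]); h=min(i.shape[0] for i in im); cv2.imwrite('pics/a.png',cv2.resize(np.hstack([i[:h] for i in im]),None,fx=1,fy=1))
"
```

```text
shoulder [ 10.6 -16.9  56.9] rot deg [  0.15 -19.94  -0.04] F panel [ 0.5  0.3 -5.2] M [-0.1   0.3   0.01] t 6.95 w 0.0259
cm [-0.08 -0.32  0.32] rotvec [-0.002 -0.002  0.   ] target [ 0.5947 -0.2078  0.0939]
[(340, 400, 3), (340, 400, 3)]
```

View pics/a.png

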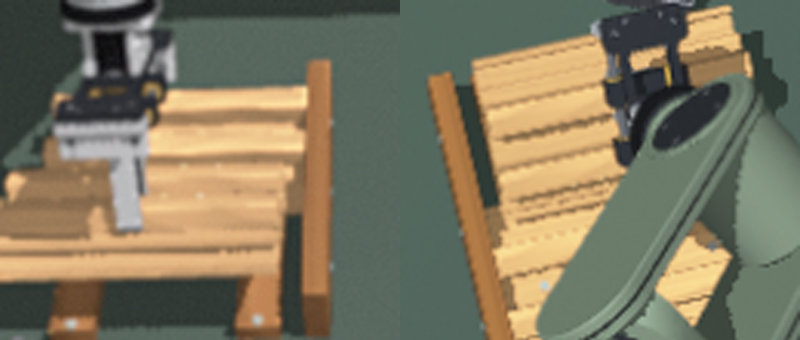

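Board hangs angled above the joint, +y end ~20 mm short of post: lip +y corner ~(282,243) top/(278,275) bottom in scene crop; (472,63) in top crop. Comparing with the prediction.

```bash
python3 -c "
from plan import *
q,c,_=now(); Rb=c*R.from_euler('x',-np.pi)*R.from_euler('z',-np.pi/2)
L=[(82.5,120,9),(82.5,120,0),(82.5,-120,9),(43,120,42),(17,120,42),(-15,120,42),(-41,120,42),(-58,120,20),(-69,120,13)]
P=q+Rb.apply((np.array(L)-[30,-1.4,24])*1e-3)
a=(proj('scene',P)-[165,130]+.5)*400/120; b=(proj('top',P)-[290,170]+.5)*400/130+[400,0]
for l,x,y in zip(L,a,b): print(l,x.round(),y.round())"
```

```text
(82.5, 120, 9) [274. 267.] [473.  58.]
(82.5, 120, 0) [274. 276.] [472.  56.]
(82.5, -120, 9) [-19. 273.] [730.   2.]
(43, 120, 42) [274. 208.] [486. 107.]
(17, 120, 42) [276. 194.] [492. 135.]
(-15, 120, 42) [279. 177.] [499. 169.]
(-41, 120, 42) [280. 164.] [504. 197.]
(-58, 120, 20) [283. 178.] [504. 208.]
(-69, 120, 13) [284. 180.] [505. 218.]
```

Request:
move_arm(steps="0.1 0 0 -0.4 0 0 0; 0.1 0 0 -0.4 0 0 0; 0.1 0 0 -0.4 0 0 0; 0.1 0 0 0 0 0 0; 0.1 0 0 0 0 0 0")

```text
t: 7.68
tool_pos: [0.5967, -0.2053, 0.0804]
eef_rot: [2.791, -0.0, 1.813]
contact_force: [0.6, -1.0, -5.0]
width: 0.0254
```

```bash
python3 -c "
from plan import *
where()"
```

```text
shoulder [ 11.6 -18.   46.5] rot deg [ 0.000e+00 -2.007e+01 -2.000e-02] F panel [ 0.4 -1.1 -5. ] M [-0.15  0.21 -0.01] t 7.675 w 0.0254
```

Request:
move_arm(steps="0.1 0 0 -0.1 0 0 0; 0.1 0 0 -0.1 0 0 0; 0.1 0 0 -0.1 0 0 0; 0.1 0 0 0 0 0 0")

```text
t: 8.18
tool_pos: [0.5966, -0.2052, 0.0773]
eef_rot: [2.792, -0.0, 1.813]
contact_force: [-0.9, -0.8, -4.8]
width: 0.0254
```

```bash
python3 -c "
from plan import *
where()"
```

```text
shoulder [ 11.4 -17.9  43.3] rot deg [ 2.000e-02 -2.005e+01 -2.000e-02] F panel [-1.1 -0.6 -4.8] M [-0.04  0.27  0.03] t 8.175 w 0.0254
```

Request:
move_arm(steps="0.1 -0.24 -0.06 0 0 0 0; 0.1 0 0 -0.1 0 0 0; 0.1 0 0 -0.1 0 0 0; 0.1 0 0 -0.1 0 0 0; 0.1 0 0 0 0 0 0")

```text
t: 8.8
tool_pos: [0.5943, -0.2059, 0.0745]
eef_rot: [2.791, -0.0, 1.813]
contact_force: [-0.1, -1.2, -3.9]
width: 0.0258
```

```bash
python3 -c "
from plan import *
where()"
```

```text
shoulder [  9.1 -18.1  40.5] rot deg [ 0.000e+00 -2.007e+01 -1.000e-02] F panel [-0.4 -1.1 -3.9] M [0.02 0.28 0.01] t 8.8 w 0.0258
```

Request:
move_arm(steps="0.1 0 0 -0.1 0 0 0; 0.1 0 0 -0.1 0 0 0; 0.1 0 0 0 0 0 0")

```text
t: 9.18
tool_pos: [0.5947, -0.2059, 0.0739]
eef_rot: [2.791, 0.0, 1.814]
contact_force: [-3.3, 2.4, 4.9]
width: 0.0256
```

```bash
python3 -c "
from plan import *
where()"
```

```text
shoulder [  9.4 -18.2  39.9] rot deg [-1.00e-02 -2.01e+01  3.00e-02] F panel [-2.7  3.1  4.9] M [0.53 1.   0.14] t 9.175 w 0.0256
```

Request:
move_arm(steps="0.1 0 0 0.15 0 0 0; 0.1 0 0 0.15 0 0 0; 0.1 -0.194 -0.048 0 0 0 0; 0.1 -0.194 -0.048 0 0 0 0; 0.1 -0.194 -0.048 0 0 0 0; 0.1 0 0 0 0 0 0")

```text
t: 9.93
tool_pos: [0.5882, -0.2074, 0.0753]
eef_rot: [2.792, -0.0, 1.813]
contact_force: [0.3, -0.5, -4.6]
width: 0.0258
```

```bash
python3 -c "
from plan import *
where()"
```

```text
shoulder [  2.8 -18.   41.3] rot deg [ 1.000e-02 -2.005e+01 -3.000e-02] F panel [ 0.2 -0.5 -4.6] M [-0.1   0.21 -0.05] t 9.925 w 0.0258
```

Request:
move_arm(steps="0.1 -0.194 -0.048 0 0 0 0; 0.1 -0.194 -0.048 0 0 0 0; 0.1 0 0 0 0 0 0")

```text
t: 10.3
tool_pos: [0.5849, -0.2082, 0.0755]
eef_rot: [2.79, -0.0, 1.812]
contact_force: [2.6, 1.2, -6.7]
width: 0.0257
```

```bash
python3 -c "
from plan import *
where()"
```

```text
shoulder [ -0.6 -18.   41.5] rot deg [-1.000e-02 -2.012e+01 -5.000e-02] F panel [ 2.8  0.5 -6.7] M [-0.07 -0.41  0.05] t 10.3 w 0.0257
```

Request:
move_arm(steps="0.1 0.1 0.02 0 0 0 0; 0.1 0 0 -0.1 0 0 0; 0.1 0 0 -0.05 0 0 0; 0.1 0 0 0 0 0 0")

```text
t: 10.8
tool_pos: [0.5855, -0.2081, 0.074]
eef_rot: [2.792, -0.0, 1.813]
contact_force: [0.3, -0.0, -4.5]
width: 0.0254
```

```bash
python3 -c "
from plan import *
where()"
```

```text
shoulder [ -0.  -18.1  40. ] rot deg [ 0.000e+00 -2.006e+01 -1.000e-02] F panel [ 0.3 -0.1 -4.5] M [-0.05  0.31  0.02] t 10.8 w 0.0254
```

Request:
move_arm(steps="0.1 -0.1 -0.02 0 0 0 0; 0.1 -0.1 -0.02 0 0 0 0; 0.1 0 0 0 0 0 0")

```text
t: 11.18
tool_pos: [0.5835, -0.2085, 0.0739]
eef_rot: [2.791, -0.0, 1.813]
contact_force: [-0.5, -0.7, -4.3]
width: 0.0257
```

```bash
python3 -c "
from plan import *
where()"
```

```text
shoulder [ -2.1 -18.   40. ] rot deg [ 0.000e+00 -2.006e+01 -2.000e-02] F panel [-0.7 -0.5 -4.3] M [-0.09  0.21  0.  ] t 11.175 w 0.0257
```

Request:
move_arm(steps="0.1 -0.1 -0.02 0 0 0 0; 0.1 -0.1 -0.03 0 0 0 0; 0.1 0 0 0 0 0 0")

```text
t: 11.55
tool_pos: [0.5819, -0.2088, 0.0741]
eef_rot: [2.791, -0.0, 1.813]
contact_force: [2.1, 1.3, -4.7]
width: 0.0253
```

```bash
python3 -c "
from plan import *
where()"
```

```text
shoulder [ -3.6 -17.9  40.1] rot deg [ 1.000e-02 -2.011e+01 -1.000e-02] F panel [ 2.4  0.7 -4.7] M [ 0.03 -0.21  0.19] t 11.55 w 0.0253
```

Request:
move_arm(steps="0.1 -0.1 -0.02 0 0 0 0; 0.1 0 0 0 0 0 0")

```text
t: 11.8
tool_pos: [0.5816, -0.2088, 0.0744]
eef_rot: [2.789, -0.0, 1.812]
contact_force: [4.3, 2.1, -5.8]
width: 0.0256
```

```bash
python3 -c "
from plan import *
where()"
```

```text
shoulder [ -3.9 -17.9  40.3] rot deg [ -0.   -20.2   -0.04] F panel [ 4.7  1.  -5.8] M [ 0.15 -1.    0.23] t 11.8 w 0.0256
```

Request:
move_arm(steps="0.1 0 0 -0.1 0 0 0; 0.1 -0.1 -0.025 -0.04 0 0 0; 0.1 0 0 0 0 0 0")

```text
t: 12.18
tool_pos: [0.5816, -0.209, 0.0742]
eef_rot: [2.787, 0.0, 1.812]
contact_force: [5.6, 4.8, -2.6]
width: 0.0255
```

```bash
python3 -c "
from plan import *
where()"
```

```text
shoulder [ -3.8 -18.   39.9] rot deg [ -0.03 -20.31  -0.03] F panel [ 6.6  3.3 -2.6] M [ 0.41 -1.27  0.38] t 12.175 w 0.0255
```

Request:
move_arm(steps="0.1 -0.1 -0.025 -0.04 0 0 0; 0.1 0 0 0 0 0 0")

```text
t: 12.42
tool_pos: [0.5815, -0.209, 0.0743]
eef_rot: [2.785, 0.0, 1.812]
contact_force: [7.9, 5.6, -1.6]
width: 0.0256
```

```bash
python3 -c "
from plan import *
where()"
```

```text
shoulder [ -3.9 -17.9  39.9] rot deg [ -0.03 -20.41  -0.04] F panel [ 9.   3.5 -1.6] M [ 0.55 -1.74  0.38] t 12.425 w 0.0256
```

```bash
python3 -c "
from pic import *
a=cv2.cvtColor(viewer.capture('scene')['img'],cv2.COLOR_RGB2BGR);b=cv2.cvtColor(viewer.capture('top')['img'],cv2.COLOR_RGB2BGR)
cv2.imwrite('pics/b_s.png',a);cv2.imwrite('pics/b_t.png',b)
z=lambda i,x0,y0,w,h,s:cv2.resize(i[y0:y0+h,x0:x0+w],None,fx=s,fy=s,interpolation=cv2.INTER_CUBIC)
cv2.imwrite('pics/b.png',np.hstack([z(a,165,140,100,75,5),z(b,308,175,60,75,5)]))
from plan import *
q,c,_=now(); Rb=c*R.from_euler('x',-np.pi)*R.from_euler('z',-np.pi/2)
L=[(82.5,120,9),(82.5,120,0),(82.5,-120,9),(82.5,-120,0),(43,120,42),(17,120,42),(-15,120,42),(-41,120,42),(-58,120,20),(43,-120,42),(-15,-120,42),(-41,-120,42)]
P=q+Rb.apply((np.array(L)-[30,-1.4,24])*1e-3)
A=(proj('scene',P)-[165,140]+.5)*5; B=(proj('top',P)-[308,175]+.5)*5+[500,0]
for l,x,y in zip(L,A,B): print(l,x.round(),y.round())"
```

```text
(82.5, 120, 9) [415. 349.] [533. 102.]
(82.5, 120, 0) [416. 363.] [531. 100.]
(82.5, -120, 9) [-16. 358.] [945.  12.]
(82.5, -120, 0) [-13. 372.] [940.  11.]
(43, 120, 42) [416. 263.] [554. 182.]
(17, 120, 42) [418. 242.] [563. 227.]
(-15, 120, 42) [422. 218.] [574. 282.]
(-41, 120, 42) [424. 199.] [583. 326.]
(-58, 120, 20) [428. 220.] [582. 344.]
(43, -120, 42) [ -8. 272.] [975.  89.]
(-15, -120, 42) [ 15. 228.] [991. 189.]
(-41, -120, 42) [ 25. 209.] [997. 233.]
```

View pics/b.png

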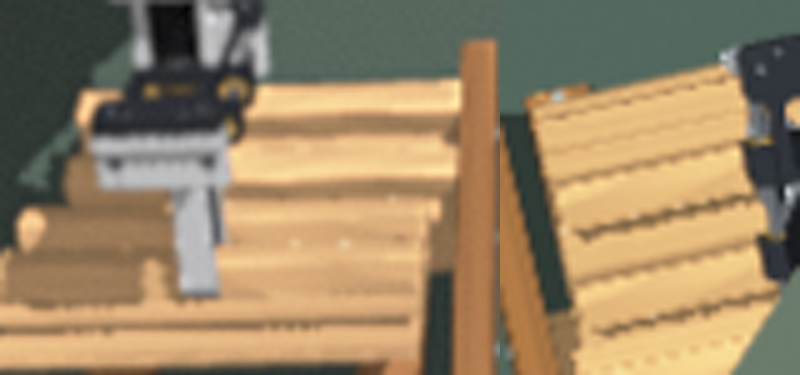

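Request:
move_arm(steps="0.1 0.35 0.085 0 0 0 0; 0.1 0 0 0.18 0 0 0; 0.1 0 0 0 0 0 0")

```text
t: 12.9
tool_pos: [0.5819, -0.209, 0.0739]
eef_rot: [2.792, -0.0, 1.813]
contact_force: [1.9, 0.7, -3.6]
width: 0.0255
```

```bash
python3 -c "
from plan import *
where()"
```

```text
shoulder [ -3.7 -18.1  40. ] rot deg [-0.000e+00 -2.006e+01 -2.000e-02] F panel [ 2.1  0.2 -3.6] M [-0.05 -0.2   0.18] t 12.9 w 0.0255
```

Request:
move_arm(steps="0.1 0 0 0 0 0 0.012; 0.1 -0.1 -0.025 0 0 0 0; 0.1 -0.1 -0.025 0 0 0 0; 0.1 0 0 0 0 0 0")

```text
t: 13.4
tool_pos: [0.5815, -0.209, 0.0745]
eef_rot: [2.788, -0.0, 1.823]
contact_force: [7.1, 2.6, -6.3]
width: 0.0256
```

```bash
python3 -c "
from plan import *
where()"
```

```text
shoulder [ -4.  -18.8  40.3] rot deg [  0.12 -20.26   0.56] F panel [ 7.5  0.8 -6.3] M [ 0.19 -1.39 -0.15] t 13.4 w 0.0256
```

Request:
move_arm(steps="0.1 0.3 0.075 0 0 0 -0.005; 0.1 0 0 -0.1 0 0 0; 0.1 0 0 -0.1 0 0 0; 0.1 0 0 0 0 0 0")

```text
t: 13.9
tool_pos: [0.5826, -0.2087, 0.0719]
eef_rot: [2.792, -0.0, 1.82]
contact_force: [-1.2, -0.4, -2.2]
width: 0.0255
```

```bash
python3 -c "
from plan import *
where()"
```

```text
shoulder [ -3.  -18.6  38. ] rot deg [  0.08 -20.02   0.39] F panel [-1.2 -0.1 -2.2] M [0.02 0.58 0.01] t 13.9 w 0.0255
```

Request:
move_arm(steps="0.1 0 0 0.16 0 0 0; 0.1 0 0 0 0 0 0; 0.1 -0.074 0.291 0 0 0 0; 0.1 -0.074 0.291 0 0 0 0; 0.1 -0.074 0.291 0 0 0 0; 0.1 -0.074 0.291 0 0 0 0; 0.1 -0.074 0.291 0 0 0 0; 0.1 0 0 0 0 0 0")

```text
t: 14.9
tool_pos: [0.5793, -0.1937, 0.0735]
eef_rot: [2.791, -0.0, 1.82]
contact_force: [0.1, -1.0, -4.0]
width: 0.0257
```

```bash
python3 -c "
from plan import *
where()"
```

```text
shoulder [-2.6 -3.2 39.6] rot deg [  0.08 -20.06   0.4 ] F panel [-0.1 -1.  -4. ] M [-0.06  0.22 -0.03] t 14.9 w 0.0257
```

Request:
move_arm(steps="0.1 -0.049 0.194 0 0 0 0; 0.1 -0.025 0.097 0 0 0 0; 0.1 0 0 0 0 0 0")

```text
t: 15.28
tool_pos: [0.5787, -0.1911, 0.0736]
eef_rot: [2.791, -0.0, 1.82]
contact_force: [0.8, 0.0, -4.0]
width: 0.0254
```

```bash
python3 -c "
from plan import *
where()"
```

```text
shoulder [-2.6 -0.5 39.6] rot deg [  0.07 -20.07   0.38] F panel [ 0.8 -0.2 -4. ] M [-0.09  0.22 -0.03] t 15.275 w 0.0254
```

Continue 1 mm at a time until the end touches.

Request:
move_arm(steps="0.1 -0.025 0.097 0 0 0 0; 0.1 -0.025 0.097 0 0 0 0; 0.1 0 0 0 0 0 0")

```text
t: 15.65
tool_pos: [0.5787, -0.1908, 0.0741]
eef_rot: [2.791, 0.003, 1.819]
contact_force: [-0.7, -4.6, -4.1]
width: 0.0257
```

```bash
python3 -c "
from plan import *
where()"
```

```text
shoulder [-2.4 -0.3 40.1] rot deg [ -0.12 -20.11   0.38] F panel [-1.8 -4.3 -4.1] M [-1.    0.54 -0.26] t 15.65 w 0.0257
```

Request:
move_arm(steps="0.1 -0.025 0.097 0 0 0 0; 0.1 0 0 0 0 0 0")

```text
t: 15.9
tool_pos: [0.5787, -0.1908, 0.0742]
eef_rot: [2.79, 0.005, 1.819]
contact_force: [0.0, -6.5, -5.2]
width: 0.0255
```

```bash
python3 -c "
from plan import *
where()"
```

```text
shoulder [-2.5 -0.3 40.1] rot deg [ -0.23 -20.12   0.36] F panel [-1.5 -6.3 -5.2] M [-1.38  0.51 -0.38] t 15.9 w 0.0255
```

Request:
move_arm(steps="0.1 0.071 -0.281 0 0 0 0; 0.1 -0.1 -0.025 0 0 0 0; 0.1 -0.1 -0.025 0 0 0 0; 0.1 0 0 0 0 0 0")

```text
t: 16.4
tool_pos: [0.5773, -0.1913, 0.074]
eef_rot: [2.79, 0.0, 1.819]
contact_force: [4.7, -0.4, -5.3]
width: 0.0261
```

```bash
python3 -c "
from plan import *
where()"
```

```text
shoulder [-3.9 -0.3 39.9] rot deg [  0.06 -20.16   0.36] F panel [ 4.5 -1.5 -5.3] M [-0.28 -0.5  -0.19] t 16.4 w 0.0261
```

Request:
move_arm(steps="0.1 0.085 0.022 -0.241 -0.0071 0.0282 0; 0.1 0.085 0.022 -0.241 -0.0071 0.0282 0; 0.1 0.085 0.022 -0.241 -0.0071 0.0282 0; 0.1 0 0 0 0 0 0")

```text
t: 16.9
tool_pos: [0.5799, -0.1906, 0.0666]
eef_rot: [2.878, 0.0, 1.821]
contact_force: [3.2, -0.5, -2.8]
width: 0.0257
```

```bash
python3 -c "
from plan import *
where()"
```

```text
shoulder [-3.9 -0.4 39.8] rot deg [  0.05 -15.1    0.43] F panel [ 2.9 -1.3 -2.8] M [-0.18 -0.58 -0.17] t 16.9 w 0.0257
```

Request:
move_arm(steps="0.1 0.065 0.016 -0.247 -0.0071 0.0282 0; 0.1 0.065 0.016 -0.247 -0.0071 0.0282 0; 0.1 0.065 0.016 -0.247 -0.0071 0.0282 0; 0.1 0 0 0 0 0 0")

```text
t: 17.4
tool_pos: [0.5819, -0.1902, 0.0591]
eef_rot: [2.965, -0.0, 1.82]
contact_force: [4.1, 0.9, -3.7]
width: 0.0255
```

```bash
python3 -c "
from plan import *
where()"
```

```text
shoulder [-3.9 -0.5 39.7] rot deg [  0.05 -10.1    0.41] F panel [ 4.2 -0.1 -3.7] M [-0.11 -1.03 -0.13] t 17.4 w 0.0255
```

Request:
move_arm(steps="0.1 -0.03 -0.008 0 0 0 0; 0.1 0.044 0.011 -0.252 -0.0071 0.0282 0; 0.1 0.044 0.011 -0.252 -0.0071 0.0282 0; 0.1 0 0 0 0 0 0")

```text
t: 17.9
tool_pos: [0.5828, -0.19, 0.0542]
eef_rot: [3.022, -0.0, 1.82]
contact_force: [4.9, 1.7, -4.5]
width: 0.0256
```

```bash
python3 -c "
from plan import *
where()"
```

```text
shoulder [-3.9 -0.4 39.7] rot deg [ 0.04 -6.85  0.38] F panel [ 5.2  0.5 -4.5] M [ 0.03 -1.22 -0.06] t 17.9 w 0.0256
```

Request:
move_arm(steps="0.1 0.044 0.011 -0.252 -0.0071 0.0282 0; 0.1 0 0 0 0 0 0")

```text
t: 18.15
tool_pos: [0.5832, -0.1899, 0.0516]
eef_rot: [3.051, -0.0, 1.82]
contact_force: [6.4, 1.2, -2.8]
width: 0.0254
```

```bash
python3 -c "
from plan import *
where()"
```

```text
shoulder [-3.9 -0.4 39.7] rot deg [ 0.04 -5.19  0.37] F panel [ 6.5 -0.3 -2.8] M [-0.03 -1.25 -0.07] t 18.15 w 0.0254
```

Request:
move_arm(steps="0.1 0.022 0.006 -0.255 -0.0071 0.0282 0; 0.1 0 0 0 0 0 0")

```text
t: 18.4
tool_pos: [0.5835, -0.1898, 0.0491]
eef_rot: [3.08, -0.0, 1.82]
contact_force: [8.0, 2.3, -3.9]
width: 0.0258
```

```bash
python3 -c "
from plan import *
where()"
```

```text
shoulder [-3.9 -0.5 39.6] rot deg [ 0.03 -3.53  0.37] F panel [ 8.3  0.3 -3.9] M [-0.01 -1.31 -0.04] t 18.4 w 0.0258
```

Request:
move_arm(steps="0.1 0.022 0.006 -0.255 -0.0071 0.0282 0; 0.1 0 0 0 0 0 0")

```text
t: 18.65
tool_pos: [0.5837, -0.1898, 0.0465]
eef_rot: [3.109, -0.0, 1.82]
contact_force: [6.3, 0.5, -2.4]
width: 0.0256
```

```bash
python3 -c "
from plan import *
where()"
```

```text
shoulder [-3.9 -0.5 39.6] rot deg [ 0.03 -1.87  0.37] F panel [ 6.3 -1.1 -2.4] M [-0.   -1.32 -0.09] t 18.65 w 0.0256
```

Request:
move_arm(steps="0.1 0.011 0.003 -0.128 -0.0036 0.0141 0; 0.1 0 0 0 0 0 0")

```text
t: 18.9
tool_pos: [0.5838, -0.1898, 0.0452]
eef_rot: [3.123, -0.0, 1.819]
contact_force: [5.2, 1.1, -4.1]
width: 0.0254
```

```bash
python3 -c "
from plan import *
where()"
```

```text
shoulder [-3.9 -0.5 39.6] rot deg [ 0.03 -1.05  0.36] F panel [ 5.3 -0.2 -4.1] M [ 0.   -1.38 -0.08] t 18.9 w 0.0254
```

Request:
move_arm(steps="0.1 0.011 0.003 -0.128 -0.0043 0.0171 0; 0.1 0 0 0 0 0 0")

```text
t: 19.15
tool_pos: [0.5839, -0.1898, 0.0437]
eef_rot: [3.141, -0.0, 1.819]
contact_force: [5.3, 0.4, -3.4]
width: 0.0257
```

```bash
python3 -c "
from plan import *
where()"
```

```text
shoulder [-3.9 -0.5 39.7] rot deg [ 0.03 -0.04  0.35] F panel [ 5.3 -0.9 -3.4] M [-0.08 -1.46 -0.12] t 19.15 w 0.0257
```

Request:
move_arm(steps="0.1 0 0 -0.08 0 0 0; 0.1 0 0 0 0 0 0")

```text
t: 19.4
tool_pos: [0.5839, -0.1897, 0.0435]
eef_rot: [3.141, -0.001, 1.819]
contact_force: [5.6, 1.7, -3.1]
width: 0.0256
```

```bash
python3 -c "
from plan import *
where()"
```

```text
shoulder [-3.9 -0.4 39.5] rot deg [ 0.03 -0.06  0.35] F panel [ 5.8  0.3 -3.1] M [ 0.03 -1.18 -0.08] t 19.4 w 0.0256
```

Request:
move_arm(steps="0.1 0 0 -0.08 0 0 0; 0.1 0 0 0 0 0 0")

```text
t: 19.65
tool_pos: [0.5839, -0.1899, 0.043]
eef_rot: [3.141, -0.0, 1.819]
contact_force: [4.6, 2.1, -0.7]
width: 0.026
```

```bash
python3 -c "
from plan import *
where()"
```

```text
shoulder [-3.9 -0.6 38.9] rot deg [ 0.02 -0.06  0.35] F panel [ 4.9  1.  -0.7] M [ 0.11 -1.02 -0.08] t 19.65 w 0.026
```

Request:
move_arm(steps="0.1 0 0 0 -0.0043 0.017 0; 0.1 0 0 0 0 0 0")

```text
t: 19.9
tool_pos: [0.5839, -0.1899, 0.043]
eef_rot: [-3.125, -0.0, 1.819]
contact_force: [2.8, 2.8, 0.3]
width: 0.0254
```

```bash
python3 -c "
from plan import *
where()"
```

```text
shoulder [-4.  -0.6 40.4] rot deg [0.02 0.95 0.35] F panel [3.4 2.1 0.3] M [ 0.17 -1.77 -0.06] t 19.9 w 0.0254
```

Request:
move_arm(steps="0.1 0 0 -0.08 0 0 0; 0.1 0 0 0 0 0 0")

```text
t: 20.15
tool_pos: [0.5839, -0.1899, 0.0429]
eef_rot: [-3.125, -0.0, 1.819]
contact_force: [0.7, 2.4, 5.0]
width: 0.0259
```

```bash
python3 -c "
from plan import *
where()"
```

```text
shoulder [-4.  -0.6 40.4] rot deg [0.01 0.95 0.35] F panel [1.3 2.2 5. ] M [ 0.51 -1.58 -0.15] t 20.15 w 0.0259
```

Request:
move_arm(steps="0.1 0 0 0.06 0 0 0; 0.29 0 0 0 0 0 0; 0.33 0 0 0 0 0 0; 0.42 0 0 0 0 0 0; 0.47 0 0 0 0 0 0; 0.47 0 0 0 0 0 0", newtons=10)

```text
t: 20.9
tool_pos: [0.582, -0.1899, 0.0412]
eef_rot: [-3.121, -0.002, 1.819]
contact_force: [1.3, -0.0, 0.3]
width: 0.044
```

```bash
python3 -c "
from plan import *
where()"
```

```text
shoulder [-5.9 -0.2 39.1] rot deg [0.09 1.19 0.37] F panel [ 1.3 -0.3  0.3] M [-0.06 -0.12 -0.04] t 20.9 w 0.044
```

Request:
move_arm(steps="0.47 0 0 0.5 0 0 0; 0.47 0 0 1 0 0 0; 0.47 0 0 3 0 0 0; 0.47 0 0 4 0 0 0; 0.47 0 0 4 0 0 0; 0.47 0 0 3 0 0 0; 0.47 -2 -4 0 0 0 0; 0.47 -3 -5 0 0 0 0; 0.47 -3 -5 0 0 0 0; 0.47 -3 -5 0 0 0 0; 0.47 -3 -5 0 0 0 0; 0.47 -3 -4 0 0 0 0")

```text
t: 22.4
tool_pos: [0.4117, -0.472, 0.198]
eef_rot: [-3.123, 0.001, 1.819]
contact_force: [0.8, -0.3, -0.5]
width: 0.0444
```

```bash
python3 -c "
from pic import *
a=cv2.cvtColor(viewer.capture('scene')['img'],cv2.COLOR_RGB2BGR);b=cv2.cvtColor(viewer.capture('top')['img'],cv2.COLOR_RGB2BGR)
cv2.imwrite('pics/e_s.png',a);cv2.imwrite('pics/e_t.png',b)
z=lambda i,x0,y0,w,h,s:cv2.resize(i[y0:y0+h,x0:x0+w],None,fx=s,fy=s,interpolation=cv2.INTER_CUBIC)
cv2.imwrite('pics/e.png',np.hstack([z(a,165,140,110,120,4),z(b,300,175,90,120,4)]))
from plan import *
x,y=PX,PY; W=PW+.006; ox=-3.9+58
L=[(82.5,120,9),(82.5,120,0),(82.5,-120,9),(82.5,-120,0),(43,120,42),(17,120,42),(-15,120,42),(-41,120,42),(43,-120,42),(17,-120,42),(-15,-120,42),(-41,-120,42)]
P=place(np.array(L)+[ox,0,20],x,y,W)
A=(proj('scene',P)-[165,140]+.5)*4; B=(proj('top',P)-[300,175]+.5)*4+[440,0]
for l,x,y in zip(L,A,B): print(l,x.round(),y.round())"
```

```text
(82.5, 120, 9) [363. 328.] [468.  94.]
(82.5, 120, 0) [364. 336.] [467.  96.]
(82.5, -120, 9) [ 28. 337.] [785.  23.]
(82.5, -120, 0) [ 31. 345.] [782.  26.]
(43, 120, 42) [362. 256.] [482. 140.]
(17, 120, 42) [362. 229.] [491. 176.]
(-15, 120, 42) [363. 196.] [501. 220.]
(-41, 120, 42) [364. 171.] [510. 256.]
(43, -120, 42) [ 26. 265.] [809.  66.]
(17, -120, 42) [ 32. 238.] [819. 101.]
(-15, -120, 42) [ 38. 205.] [831. 144.]
(-41, -120, 42) [ 43. 180.] [840. 180.]
```

View pics/e.png

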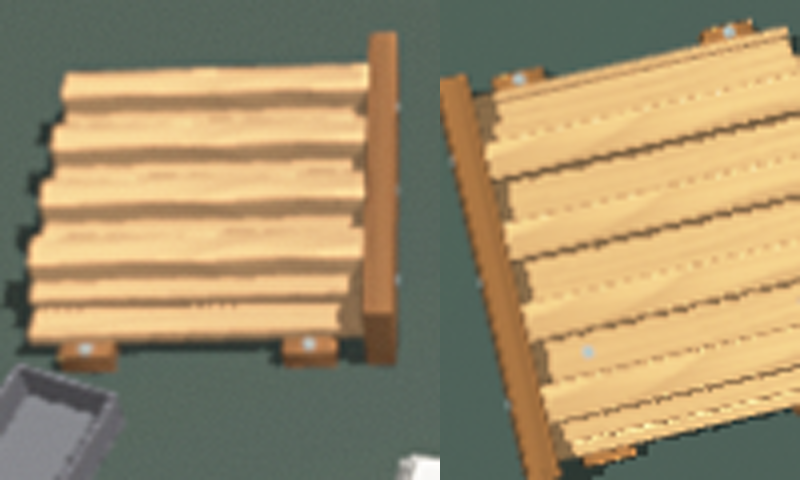

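```bash
python3 -c "
from workcell import order,status
print(order.finish_job()); print(status.get_obs()['t'])"
```

```text
the job is handed in; nothing more can be done
None
the job is handed in; nothing more can be done
```

The board is fitted, released and handed in at about 22.5 s of the 72 s allowed. No verdict is reported.

**What I did:** I gripped the board by its outer rib and carried it over the post. Then I angled the tongue in at 20° and slid the board along until its end touched the post. I backed it off the post, closed the joint and turned it down flat about the shoulder. I pressed it lightly onto the battens and let go. The tool force reading never passed about 10 N.

**What the last checks showed:**
- **Lowering:** the board went past 6° with no sign of landing on the ridge. It came to rest firmly on the battens.
- **Final picture:** the board lies flat against the fixed board with its end at the post. The tray and the food box corner in view look undisturbed. I did not recheck the hammer or the screwdriver after the start.
- **Post gap:** I estimate it at under 1 mm from the arm's position.

**What disagreed or was not measured:**
- **Depth of the joint:** by the arm's reading the shoulder sits 3.9 mm short of the joint line. The first camera fit put the fixed edge at 6.5 mm, and the final picture also put the board about 4 mm further in. All of these are within the allowed 1 to 14.5 mm.
- **Yaw:** the contact forces suggested the panel was about 0.35° off my camera fit, so I corrected for that.
- **Flatness:** the tool ended tilted 1° past level when the board seated, because the board had sagged slightly in the grip. The 1.1° flatness limit is therefore inferred from the contact and the picture, not measured directly.

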